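# Take the draining basket off its deep hook and stand it in the tray

### The job

The wire basket with the circuit board in it hangs on the drain stand, behind a deep upturned red hook with a lipped keeper over it. By its orange ear, feel the basket up along the hook until its bar is just past the tip, draw it out through the gap under the keeper without forcing it (never more than 12 N against the stand), and stand it upright on the floor of the blue tray, without dropping it, tilting it over 10 degrees or losing the board. Leave the other things on the bench where they are.

Things in the scene. Friction and masses are not known exactly. Their poses are not given: they have to be found in the camera images.
- basket: Steel wire basket, 80 (x) x 76 (y) x 55 mm tall, open at the top, about 0.2 kg. Origin: centre of its underside; z up. At its back (+x) a steel bail stands up: two legs of 8 mm rod 68 mm apart and a horizontal bar along y at the top. At its front (-x) an orange grip ear stands up. It hangs with its bar lying on two pegs of the stand, its back wall against the stand's upright.
- basket_ear (a point): Centre of the orange grip ear of the basket: an upright block 26 (x) x 14 (y) x 36 mm tall, 60 mm in front (-x) of the basket's centre, centre 72.5 mm above its underside, standing from just under the rim's height to 35 mm over it. Grip it across its 14 mm (basket y). Axes as the basket's.
- basket_bar (a point): Middle of the basket's hanging bar (8 mm rod along basket y), 34 mm behind (+x) the basket's centre and 140 mm above its underside; about 80 mm of free window below it. Axes as the basket's.
- drain_stand: Fixed drain stand: grey base 150 (x) x 120 (y) x 10 mm; slotted aluminium upright 68 mm wide, 265 mm tall, its front face 30 mm behind (+x) the origin. Origin: centre of the base's underside, z up. The basket hangs in front of the upright and comes out along the stand's -x.
- board1: Small green circuit board, 48 x 62 x 10 mm, 0.03 kg, lying loose and flat in the basket. Origin: centre of its underside.
- drip_tray: Loose blue open drip tray, outside 114 (x) x 155 (y) mm, walls 42 mm tall and 3 mm thick, floor 3 mm thick. Origin: centre of its underside; z up. The basket fits in it with its x axis along the tray's x axis (either way round).
- nippers2: Bystander: nippers with blue handles, 48 x 111 x 12 mm, lying on the bench.
- hex_keys: Bystander: red holder of hex keys, 26 x 85 x 18 mm, lying on the bench.
- weight: Bystander: small brass-coloured weight with a neck, 40 mm across, 58 mm tall, standing.
- stand_pegs (a point): Point midway between the tops of the stand's two pegs, 166 mm above the bench, where the bar lies. 2 to 3 mm in front (-x) of the hanging bar stands the red prong (10 mm rod, round tip); over it the keeper plate, 18 mm wide, nose 35 mm in front of this point. From tip up to the nose's down-turned lip 12 mm are open for the 8 mm bar, so it draws straight out only in a band 4 mm high.
- stand_hook (a point): Foot of the upturned red prong, at peg height (not its tip). Prong and keeper are one piece, clamped at a height that differs each time and is not measured: the tip is 10 to 46 mm above the hanging bar's centre, so the bar must rise 14 to 50 mm to clear it, catches behind the lip from 4 mm higher and meets the plate at 10. Below the tip a pull to -x is blocked; just past it the bar slides out.
There are look-alikes about, which are no part of the job. Of the things that look like the basket, the larger one is meant.

How it is judged (in metres and radians):
On the way, in this order (a step that is already met when the one before it is completed fails the run):
1. the basket is off the hook: its bar is drawn out well in front of the hook, and the basket is held clear of the stand (x of basket_bar in the frame of drain_stand below -0.02 m and contact force between basket and drain_stand below 0.1 N and height (world z) of basket above 0.03 m), for 0.1 s.
2. the basket stands on the floor of the tray (z of basket in the frame of drip_tray below 0.008 m and horizontal distance between basket and drip_tray below 0.05 m and angle between basket's own z axis and vertical below 0.08 rad), for 0.2 s.
At the end, for the whole second after the job is handed in: The basket stands upright (within 0.08 rad) and at rest on the floor of the blue tray, inside its walls (underside less than 8 mm above the tray's underside, centres within 50 mm), the tray flat on the bench and the board still in the basket (all of step 2 and z of basket in the frame of drip_tray above 0 m and linear speed of basket below 0.02 m/s and angle between drip_tray's own z axis and vertical below 0.05 rad and height (world z) of drip_tray below 0.01 m and z of board1 in the frame of basket below 0.045 m and horizontal distance between board1 and basket below 0.045 m); the robot touches nothing.
It fails at once if the drain stand or its hook is pushed, by the basket, fingers or arm, with more than 12 N (contact force between any of basket, the fingers, the arm and drain_stand above 12 N).
It fails at once if the basket is tilted by more than 10 degrees (angle between basket's own z axis and vertical above 0.175 rad).
It fails at once if the basket is dropped: let go in the air, more than 20 mm above the bench and touching neither stand nor tray (height (world z) of basket above 0.02 m and linear speed of basket above 0.15 m/s and not (contact force between the fingers and basket above 0.01 N) and not (contact force between the arm and basket above 0.01 N) and not (contact force between drain_stand and basket above 0.01 N) and not (contact force between drip_tray and basket above 0.01 N)).
It fails at once if the board leaves the basket (horizontal distance between board1 and basket above 0.06 m or z of board1 in the frame of basket above 0.06 m).
It fails at once if a bystander is moved by more than 20 mm (distance of any of nippers2, hex_keys, weight from where it was at the start of the episode above 0.02 m).
It also fails if it takes over 69 s, if anything falls off the work surface, if the arm or the gripper's body presses on something with over 40 N, if the wrist force passes 120 N, or if a joint passes its speed limit or range.

### The arm

A 7-joint arm with a two-finger parallel gripper is mounted at the origin on a cart in front of the work surface, level with it; the furniture and walls round the work are solid. World frame = base frame: x ahead of the robot, y to its left, z up, the work surface at z = 0. Lengths are in mm, angles in rad, forces in N, time in s.
With the tool pointing down it reaches from about 350 to 900 mm from the base axis. Payload 7.2 kg.
Tool frame: the origin (TCP) lies midway between the tips of the shut fingers; the grasp point (between the pads) lies 19 mm behind it; z points along the fingers, y is the direction in which the jaws open and shut (so a half turn about z gives the same grasp; the last joint's range is limited). The gripper opens to 88 mm and grips with 3 to 60 N. Pads are 20 mm wide; open, the fingers measure 115 mm over their backs; the gripper's body (75 mm by 178 mm) begins 61 mm behind the grasp point.
Start: joints at [-1.315, 0.411, -0.013, 1.596, 0.006, 1.134, -0.082], TCP at [198.867, 592.521, 222.653] pointing down, gripper open.
Joint ranges: [-2.95, 2.95], [-0.29, 1.99], [-1.47, 1.44], [0.14, 2.54], [-1.03, 4.17], [0.13, 1.85], [-2.86, 2.86]. Speed limits (rad/s): [2.39, 2.39, 3.01, 3.01, 3.14, 3.14, 3.14].

### API

Orientations are given as a rotation vector (axis times angle).
In Python, from bench import read_state, read_camera, hand_in gives the robot as it stands. The module is installed in compiled form; this text tells all that it offers.
- The arm moves only by the shell command python3 -m jog 'ROWS' [OPENING] [FORCE]. ROWS is JSON, a list of rows, each an object of numbers: "tx", "ty", "tz": the shift along the tool's x, y, z scaled (see below); "spin": the turn about the tool's z scaled (see below). In form: [{"tx": .., "ty": .., "tz": .., "spin": ..}, ...]. A call has 1 to 10 rows; each row is the pose to reach, as a shift and turn from the pose commanded when the call began, along the tool's axes at that moment, turning the shorter way round; what a row does not reach only later rows make up. The controller multiplies each number of a shift by 40 cm and each number of a turn by pi rad. A row lasts 1/8 s, in which the tool goes at most 62.5 mm and 10.7 degrees, less where a joint would pass 70% of its speed; a pose out of reach is approached as far as the arm can. A call with a number of a shift or a turn outside -1 to 1 is refused whole. A call with a gripper value outside its range is refused whole. OPENING is the opening, from -1 (shut) to 1 (fully open), so that 0 is half open, set as the call begins (- or left out, the last holds). The fingers move at their own pace and stop on an object; FORCE is the grip in N (left out, the last holds). Time passes only in rows, so rows that repeat a pose let the fingers close. It gives the time, the measured TCP pose, the force and the opening at its end, in the units of the state.
- read_state(): the state, without advancing time (a new reading comes with each control period).
- read_camera(name): name is "scene" or "top" or "wrist"; returns a dict with "image" (400x640x3 uint8, red, green, blue), "vfov" (degrees; the focal length in pixels is half the picture's height over the tangent of half this angle, whatever the lens; pixels are square), "cx", "cy" (the principal point, pixels), "extrinsics" (4x4, takes a point from world to camera coordinates); the wrist camera has in their place "hand_eye" (4x4, takes a point from camera to tool coordinates, whose origin is the TCP and whose axes are the flange's). Camera axes: x right, y down, z forward; pixel columns grow to the right and rows downward; lengths in mm; the calibration is good to about 2 mm. A picture is of the moment at which its call begins: read the wrist's pose just before it. There is no depth.
- hand_in(): hands the job in, once; it reports no verdict.
The state is a dict: "time": time; "joints": joint angles; "dq": joint speeds; "effort": joint torques, N m; "tcp_pos": TCP position; "eef_rot": TCP orientation; "ft_force": force on the tool from outside, world axes, zero at the start; "moment": the same for the moment, N m; "gripper_width": opening from 0.0 (shut) to 1.0 (fully open).
Only numpy, scipy, OpenCV 4.12 (cv2) and the standard library are available. Lean on these libraries where they do the work, as an engineer would, in place of code of your own. Each camera call takes 0.05 s, during which the arm holds its last target.

## Working session

There is one attempt and no reset: what is moved stays moved. The work goes in short steps, Python scripts to look and compute and a shell command to move; the robot and the scene stay as the last step left them, time stands still between calls to the robot, and variables do not carry over. Pictures are saved under pics/ and viewed, and the job is handed in when it is done.

```bash
mkdir -p pics; ls
cat > h.py <<'E'
import numpy as np, cv2
from scipy.spatial.transform import Rotation as R
from bench import read_state, read_camera
def cam(name):
    s=read_state(); c=read_camera(name)
    h,w=c["image"].shape[:2]; f=h/2/np.tan(np.radians(c["vfov"])/2)
    if "extrinsics" in c: T=np.linalg.inv(np.array(c["extrinsics"]))
    else:
        B=np.eye(4);B[:3,:3]=R.from_rotvec(s["eef_rot"]).as_matrix();B[:3,3]=s["tcp_pos"]; T=B@np.array(c["hand_eye"])
    return dict(img=c["image"],f=f,cx=c["cx"],cy=c["cy"],T=T)
def ray(c,u,v):
    d=c["T"][:3,:3]@np.array([(u-c["cx"])/c["f"],(v-c["cy"])/c["f"],1]); return c["T"][:3,3],d/np.linalg.norm(d)
def onz(c,u,v,z):
    o,d=ray(c,u,v); return o+d*(z-o[2])/d[2]
def proj(c,p):
    q=np.linalg.inv(c["T"])@np.append(p,1); return np.array([q[0]/q[2]*c["f"]+c["cx"],q[1]/q[2]*c["f"]+c["cy"]])
def tri(c1,p1,c2,p2):
    o1,d1=ray(c1,*p1);o2,d2=ray(c2,*p2)
    A=np.stack([d1,-d2],1);t=np.linalg.lstsq(A,o2-o1,rcond=None)[0]
    a=o1+d1*t[0];b=o2+d2*t[1];return (a+b)/2,np.linalg.norm(a-b)
def save(img,n): cv2.imwrite("pics/"+n,img[...,::-1])
E
python3 - <<'E'
from h import *
print(read_state())
for n in("scene","top","wrist"):
    c=cam(n);save(c["img"],n+"0.png");print(n,c["f"],c["cx"],c["cy"],c["T"].round(3).tolist())
E
```

```text
pics
{'time': 0.0, 'joints': array([-1.31518738,  0.41187979, -0.01275194,  1.59706819,  0.00557725,
        1.13428322, -0.08223488]), 'dq': array([ 0.00019032,  0.00054702,  0.00066568,  0.00023851, -0.00083234,
       -0.00031092, -0.00076206]), 'effort': array([-1.10772646e-03, -5.87950659e+01,  6.41364846e-01, -2.91062790e+01,
       -5.37733140e-02,  1.84657745e-02,  1.58904595e-04]), 'tcp_pos': array([198.70906238, 592.02434632, 221.81149954]), 'eef_rot': array([-5.06363092e-01, -3.10033103e+00,  2.50245786e-03]), 'ft_force': array([ 0.7338414 , -0.86866003, -0.21259861]), 'moment': array([-0.03382622,  0.0400491 , -0.00436684]), 'gripper_width': 0.9995004138508758}
scene 493.59277391028695 323.012485840099 200.17048087218384 [[0.505, -0.686, 0.524, -311.115], [-0.863, -0.388, 0.324, -547.984], [-0.018, -0.616, -0.788, 1407.597], [0.0, 0.0, 0.0, 1.0]]
top 476.8808643378886 321.9903936240208 197.2321270596282 [[0.019, -0.98, 0.196, 241.984], [-1.0, -0.023, -0.017, -30.393], [0.021, -0.196, -0.98, 1571.401], [0.0, 0.0, 0.0, 1.0]]
wrist 316.00973294987216 319.65450238055024 194.93925059143712 [[0.319, 0.918, 0.237, 134.428], [0.948, -0.308, -0.08, 614.287], [-0.001, 0.25, -0.968, 382.658], [0.0, 0.0, 0.0, 1.0]]
```

View pics/scene0.png

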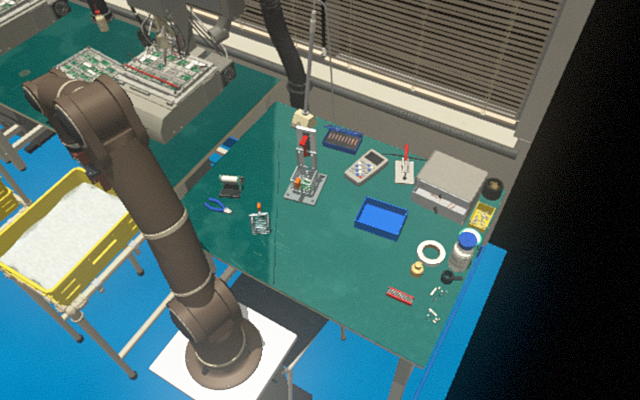

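View pics/top0.png

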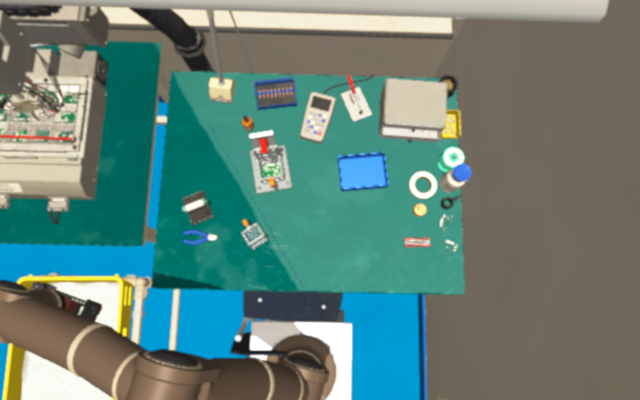

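View pics/wrist0.png

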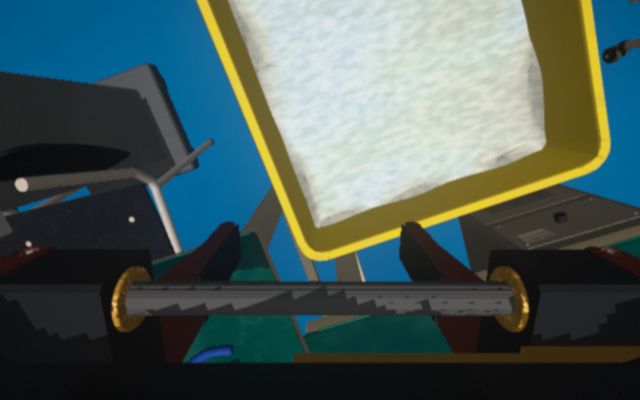

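Run:
```python
from h import *
a=cam("scene")["img"];b=cam("top")["img"]
A=cv2.resize(a[95:260,180:420],None,fx=3.3,fy=3.3,interpolation=3)
save(A,"sc1.png")
save(cv2.resize(b[105:265,170:400],None,fx=3.4,fy=3.4,interpolation=3),"tc1.png")
c=cam("top")
for n,u,v in[("stand",271,170),("tray",362,171),("small",254,235),("nip",199,237),("wt",420,210),("hex",418,242)]: print(n,onz(c,u,v,0).round())
```

```text
stand [647. 118.   0.]
tray [ 651. -191.    0.]
small [424. 165.   0.]
nip [414. 345.   0.]
wt [ 521. -387.    0.]
hex [ 413. -378.    0.]
```

View pics/sc1.png

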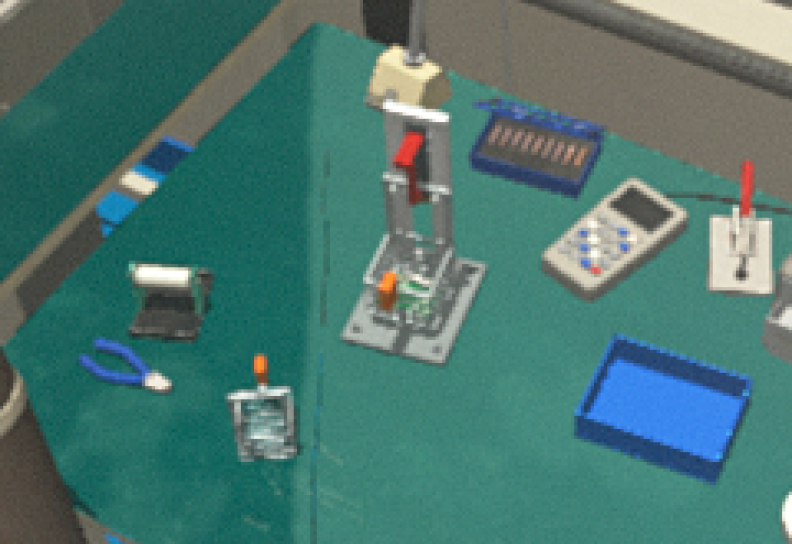

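View pics/tc1.png

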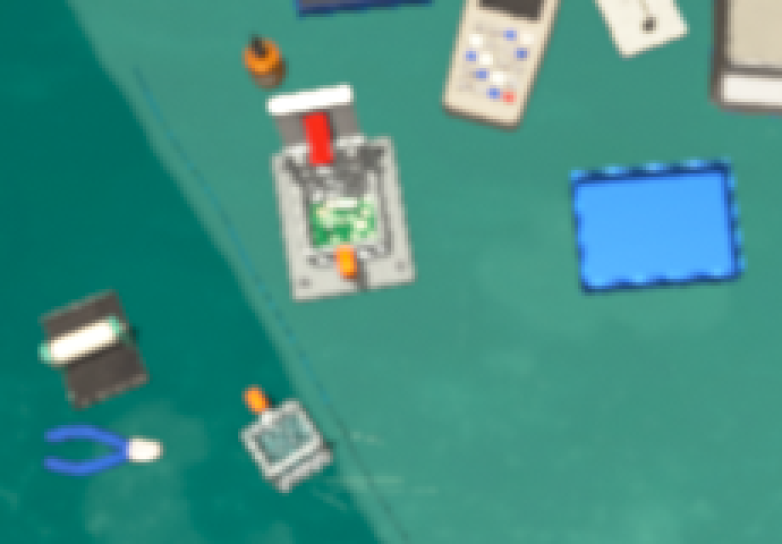

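Two basket look-alikes: the one hanging on the stand (top ≈ (270,165), scene ≈ (305,180)), which is larger, hangs behind the red keeper and holds the green board, so it is the one meant. The other is a smaller basket on the bench (top ≈ (254,235)). The single blue tray is at top (362,171). The crops confirm this. Now measuring.

Run:
```python
from h import *
s=cam("scene");t=cam("top")
def blobs(c,lo,hi,mn=8):
    h=cv2.cvtColor(c["img"],cv2.COLOR_RGB2HSV);m=cv2.inRange(h,lo,hi)
    n,l,st,ce=cv2.connectedComponentsWithStats(m)
    return [(st[i].tolist(),ce[i].round(1).tolist()) for i in range(1,n) if st[i][4]>=mn],l
for nm,c,rg in(("scene",s,(180,95,420,260)),("top",t,(170,105,400,265))):
    for col,lo,hi in(("orange",(8,150,120),(18,255,255)),("red",(0,170,120),(5,255,255)),("blue",(104,150,60),(120,255,255))):
        print(nm,col,[b for b in blobs(c,lo,hi)[0] if rg[0]<b[1][0]<rg[2] and rg[1]<b[1][1]<rg[3]])
# grey base in top: pixels low sat in stand region
h=cv2.cvtColor(t["img"],cv2.COLOR_RGB2HSV)
m=cv2.inRange(h,(0,0,70),(180,60,255));m[:,:240]=0;m[:,300:]=0;m[:145]=0;m[200:]=0
cs,_=cv2.findContours(m,0,2);k=max(cs,key=cv2.contourArea);r=cv2.minAreaRect(k);print(r)
for p in cv2.boxPoints(r):print(p,onz(t,*p,10).round(1))
m=cv2.inRange(h,(104,150,60),(120,255,255));m[:,:330]=0;m[:,395:]=0;m[:145]=0;m[200:]=0
cs,_=cv2.findContours(m,0,2);k=max(cs,key=cv2.contourArea);r=cv2.minAreaRect(k);print(r)
for p in cv2.boxPoints(r):print(p,onz(t,*p,42).round(1))
```

```text
scene orange [([295, 178, 5, 10, 32], [297.0, 181.8]), ([257, 203, 4, 8, 21], [258.5, 206.0])]
scene red [([300, 135, 8, 10, 46], [303.3, 139.9]), ([405, 144, 3, 16, 31], [405.8, 151.0])]
scene blue [([330, 128, 6, 3, 10], [332.1, 128.7]), ([345, 132, 12, 4, 16], [350.2, 133.5]), ([224, 137, 14, 10, 60], [230.4, 141.4]), ([355, 197, 53, 44, 1495], [380.4, 218.1]), ([204, 198, 21, 14, 122], [214.7, 205.0])]
top orange [([242, 118, 10, 9, 61], [247.0, 122.5]), ([269, 178, 6, 9, 29], [271.7, 181.9]), ([243, 220, 6, 6, 21], [245.2, 222.5])]
top red [([260, 138, 8, 15, 83], [263.4, 145.0])]
top blue [([259, 103, 38, 6, 49], [278.2, 105.8]), ([339, 153, 49, 37, 977], [364.5, 167.6]), ([346, 170, 4, 4, 10], [347.3, 171.1]), ([183, 230, 24, 15, 169], [195.1, 236.8])]
((270.24261474609375, 166.85272216796875), (48.50521469116211, 36.64906692504883), 81.11934661865234)
[248.39372 145.71974] [727.5 197.1  10. ]
[284.60342 140.06197] [750.9  74.8  10. ]
[292.0915 187.9857] [584.  44.  10.]
[255.8818  193.64348] [561.8 163.9  10. ]
((362.6024169921875, 171.12704467773438), (34.22251510620117, 46.625911712646484), 84.80557250976562)
[337.836   156.19672] [ 689.  -106.3   42. ]
[384.27045 151.9754 ] [ 707.6 -261.5   42. ]
[387.36884 186.05737] [ 591. -271.   42.]
[340.9344  190.27869] [ 573.1 -118.    42. ]
```

Run:
```python
from h import *
s=cam("scene");t=cam("top")
print("ear",tri(s,(297,182.5),t,(271.7,181.9)))
yaw=np.radians(10.4);X=np.array([np.cos(yaw),np.sin(yaw),0]);Y=np.array([-X[1],X[0],0]);S=np.array([646.7,117.6,0])
for n,o in(("ear",(-70,0,102.5)),("bar",(24,0,170)),("uprtopL",(30,34,265)),("uprtopR",(30,-34,265)),("barL",(24,34,170)),("barR",(24,-34,170)),("nose",(-11,0,200)),("baseFL",(-75,60,10)),("baseFR",(-75,-60,10)),("baseBR",(75,-60,10))):
    p=S+o[0]*X+o[1]*Y+[0,0,o[2]]
    print(n,p.round(),proj(s,p).round(1),proj(t,p).round(1))
for c,o,n in((s,(270,85,345,215),"s"),(t,(235,115,310,205),"t")):
    save(cv2.resize(c["img"][o[1]:o[3],o[0]:o[2]],None,fx=6,fy=6,interpolation=2)[:600,:800],"z%s.png"%n)
```

```text
ear (array([581.206966  , 105.13710289, 102.30620326]), np.float64(1.8931174106999389))
ear [578. 105. 102.] [296.8 183.1] [271.5 183.1]
bar [670. 122. 170.] [305.7 150.8] [265.3 148.5]
uprtopL [670. 156. 265.] [295.5 127.3] [250.  138.4]
uprtopR [682.  90. 265.] [314.7 132. ] [273.6 134.9]
barL [664. 155. 170.] [296.6 148.5] [254.2 150.2]
barR [676.  88. 170.] [314.9 153.1] [276.3 146.8]
nose [636. 116. 200.] [301.6 151.8] [266.  156.7]
baseFL [562. 163.  10.] [282.4 196.3] [256.1 193.6]
baseFR [584.  45.  10.] [313.4 205. ] [291.8 188. ]
baseBR [731.  72.  10.] [327.5 174.9] [285.2 145.6]
```

View pics/zs.png

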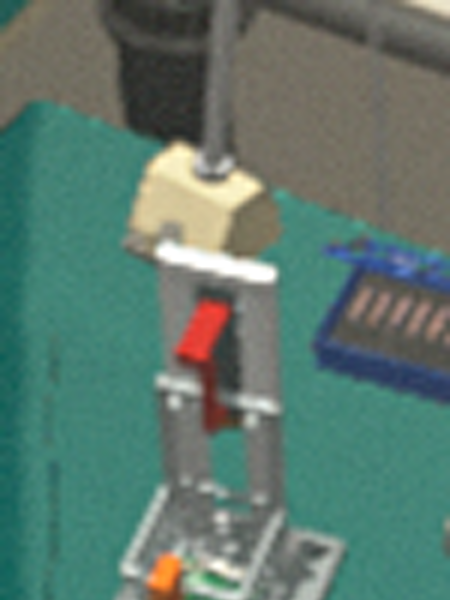

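View pics/zt.png

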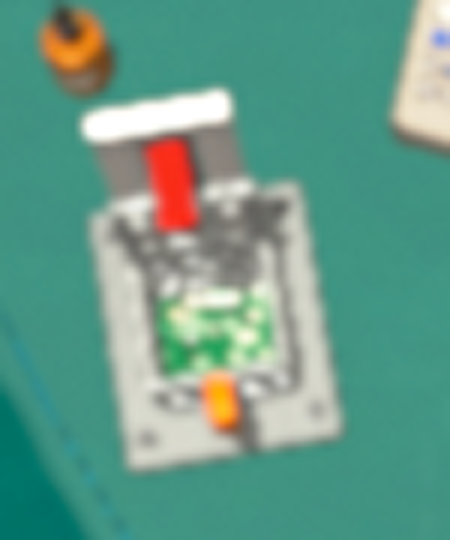

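```bash
cat >> h.py <<'E'
def plan(p,yaw=None):
    s=read_state();M=R.from_rotvec(s["eef_rot"]).as_matrix()
    d=M.T@(np.array(p)-s["tcp_pos"])/400
    out="t=%.2f d="%s["time"]+str(d.round(4))
    cur=np.degrees(np.arctan2(M[1,0],M[0,0]))
    if yaw is not None:
        e=(yaw-cur+180)%360-180; out+=" spin=%.4f"%(-e/180)
    print(out,"curyaw %.2f tilt %.3f"%(cur,np.degrees(np.arccos(-M[2,2]))),s["tcp_pos"].round(1),s["ft_force"].round(2))
E
python3 - <<'E'
from h import *
plan((400,320,250),190.4);plan((578,104,250),190.4)
s=cam("scene");t=cam("top")
yaw=np.radians(10.4);X=np.array([np.cos(yaw),np.sin(yaw),0]);Y=np.array([-X[1],X[0],0]);S=np.array([646.7,117.6,0])
for z in range(190,245,6):
    p=S-11*X+[0,0,z];print(z,proj(s,p).round(1),proj(t,p).round(1))
E
```

```text
t=0.50 d=[-0.6934 -0.4858 -0.0684] spin=-0.1609 curyaw 161.45 tilt 0.004 [198.9 592.5 222.6] [ 0.02 -0.03 -0.73]
t=0.50 d=[-1.2871 -0.8562 -0.0684] spin=-0.1609 curyaw 161.45 tilt 0.004 [198.9 592.5 222.6] [ 0.02 -0.03 -0.73]
190 [301.7 153.8] [266.3 157.6]
196 [301.6 152.6] [266.1 157. ]
202 [301.5 151.3] [265.9 156.5]
208 [301.4 150.1] [265.7 155.9]
214 [301.3 148.9] [265.5 155.3]
220 [301.2 147.6] [265.3 154.8]
226 [301.1 146.3] [265.1 154.2]
232 [301.  145.1] [264.9 153.6]
238 [300.9 143.8] [264.7 153. ]
244 [300.9 142.5] [264.5 152.4]
```

```bash
python3 -m jog '[{"tx":-0.07,"ty":-0.05,"tz":-0.03,"spin":-0.02},{"tx":-0.16,"ty":-0.11,"tz":-0.06,"spin":-0.04},{"tx":-0.25,"ty":-0.17,"tz":-0.07,"spin":-0.06},{"tx":-0.34,"ty":-0.24,"tz":-0.07,"spin":-0.08},{"tx":-0.43,"ty":-0.30,"tz":-0.07,"spin":-0.1},{"tx":-0.52,"ty":-0.36,"tz":-0.07,"spin":-0.12},{"tx":-0.61,"ty":-0.43,"tz":-0.07,"spin":-0.14},{"tx":-0.69,"ty":-0.485,"tz":-0.07,"spin":-0.16},{"tx":-0.69,"ty":-0.485,"tz":-0.07,"spin":-0.16}]' -- 2>&1 || true
python3 - <<'E'
from h import *
plan((578,104,250),190.4)
E
```

```text
invalid input: not JSON, or not a number
t=0.60 d=[-1.2872 -0.8563 -0.0684] spin=-0.1608 curyaw 161.45 tilt 0.005 [198.8 592.5 222.7] [-0.5   0.34 -0.3 ]
```

```bash
python3 -m jog '[{"tx":-0.07,"ty":-0.05,"tz":-0.03,"spin":-0.02},{"tx":-0.16,"ty":-0.11,"tz":-0.06,"spin":-0.04},{"tx":-0.25,"ty":-0.17,"tz":-0.07,"spin":-0.06},{"tx":-0.34,"ty":-0.24,"tz":-0.07,"spin":-0.08},{"tx":-0.43,"ty":-0.30,"tz":-0.07,"spin":-0.1},{"tx":-0.52,"ty":-0.36,"tz":-0.07,"spin":-0.12},{"tx":-0.61,"ty":-0.43,"tz":-0.07,"spin":-0.14},{"tx":-0.69,"ty":-0.485,"tz":-0.07,"spin":-0.16},{"tx":-0.69,"ty":-0.485,"tz":-0.07,"spin":-0.16}]'
python3 - <<'E'
from h import *
plan((578,104,250),190.4)
E
```

```text
time: 1.72
tcp_pos: [400.9, 318.0, 251.0]
eef_rot: [-0.273, 3.129, -0.001]
ft_force: [-0.3, -0.0, -0.6]
gripper_width: 1.004
t=1.73 d=[-0.3436 -0.6035  0.0031] spin=-0.0025 curyaw -170.04 tilt 0.065 [400.9 318.  251. ] [-0.26 -0.01 -0.61]
```

```bash
python3 -m jog '[{"tx":-0.04,"ty":-0.08},{"tx":-0.09,"ty":-0.17},{"tx":-0.15,"ty":-0.27},{"tx":-0.21,"ty":-0.37},{"tx":-0.27,"ty":-0.47},{"tx":-0.32,"ty":-0.56},{"tx":-0.343,"ty":-0.603},{"tx":-0.343,"ty":-0.603}]' 0.1
python3 - <<'E'
from h import *
plan((578,104,150),190.4)
w=cam("wrist");save(w["img"],"w1.png")
print(proj(w,(578,105,120)))
E
```

```text
t=1.73 d=[-0.3434 -0.6033  0.2531] spin=-0.0025 curyaw -170.04 tilt 0.065 [400.9 318.  251. ] [-0.26 -0.01 -0.61]
[ 91.99122584 313.91967409]schema error: expected keys tx, ty, tz, spin
```

View pics/w1.png

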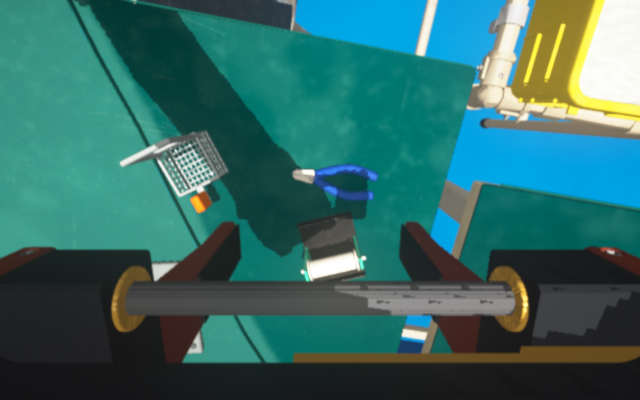

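```bash
python3 -m jog '[{"tx":-0.04,"ty":-0.08,"tz":0,"spin":0},{"tx":-0.09,"ty":-0.17,"tz":0,"spin":0},{"tx":-0.15,"ty":-0.27,"tz":0,"spin":0},{"tx":-0.21,"ty":-0.37,"tz":0,"spin":0},{"tx":-0.27,"ty":-0.47,"tz":0,"spin":0},{"tx":-0.32,"ty":-0.56,"tz":0,"spin":0},{"tx":-0.343,"ty":-0.603,"tz":0,"spin":-0.0025},{"tx":-0.343,"ty":-0.603,"tz":0,"spin":-0.0025}]' 0.1
python3 - <<'E'
from h import *
plan((578,104,150),190.4)
w=cam("wrist");save(w["img"],"w1b.png")
print(proj(w,(578,105,120)),proj(w,(578,104,231)))
t=cam("top");save(t["img"],"t1b.png")
E
```

```text
time: 2.78
tcp_pos: [577.0, 108.1, 250.3]
eef_rot: [0.291, -3.128, 0.0]
ft_force: [-0.1, 0.5, -0.4]
gripper_width: 0.551
t=2.77 d=[-0.0006 -0.0104  0.2507] spin=0.0012 curyaw -169.38 tilt 0.021 [577.  108.1 250.3] [-0.11  0.47 -0.37]
[315.82688511 187.83892681] [312.00353385 229.35372854]
```

View pics/w1b.png

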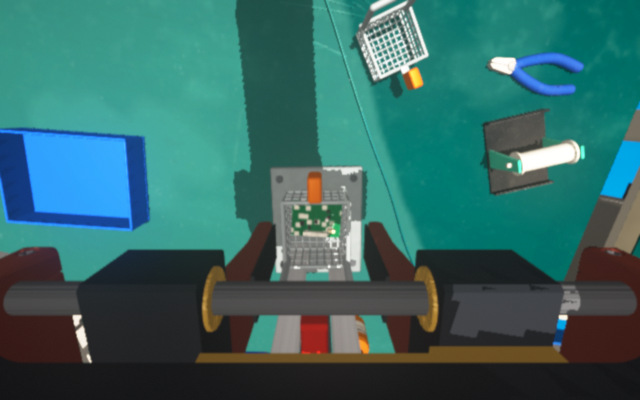

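View pics/t1b.png

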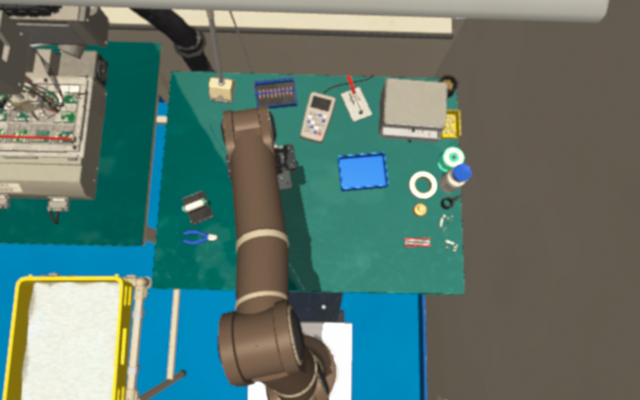

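Run:
```python
from h import *
w=cam("wrist");im=w["img"]
save(cv2.resize(im[155:285,255:385],None,fx=4.6,fy=4.6,interpolation=2),"w1c.png")
h=cv2.cvtColor(im,cv2.COLOR_RGB2HSV)
m=cv2.inRange(h,(6,150,100),(18,255,255));m[:160]=0;m[215:]=0;m[:,:290]=0;m[:,340:]=0
ys,xs=np.where(m>0);print(xs.min(),xs.max(),ys.min(),ys.max(),len(xs))
for y in range(ys.min(),ys.max()+1,3):
    q=xs[ys==y];print(y,q.min(),q.max(),end=' ; ')
for z in (84.5,120.5):
  print(z,onz(w,315.5,ys.min(),z).round(1),onz(w,315.5,ys.max(),z).round(1))
```

```text
305 318 173 203 395
173 309 316 ; 176 307 318 ; 179 306 318 ; 182 305 318 ; 185 305 318 ; 188 306 318 ; 191 306 318 ; 194 306 318 ; 197 306 318 ; 200 306 318 ; 203 308 316 ; 84.5 [569.6 104.8  84.5] [601.7 110.8  84.5]
120.5 [563.  104.  120.5] [591.6 109.4 120.5]
```

View pics/w1c.png

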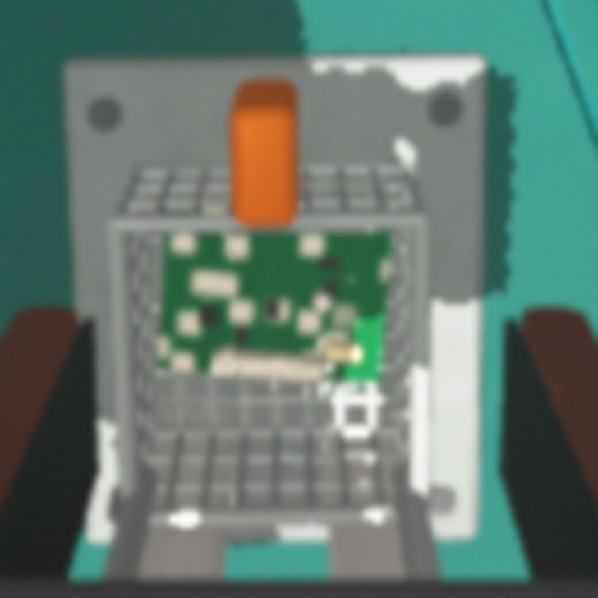

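Run:
```python
from h import *
w=cam("wrist")
f=lambda x,y,z:onz(w,255+x/4.6-.4,155+y/4.6-.4,z).round(1)
print("ear top",f(264,108,120.5),f(266,225,120.5),"mid",f(265,166,120.5))
a,b=f(62,62,10),f(488,57,10);print("base",a,b,np.linalg.norm(a-b),(a+b)/2)
d=b-a;print(np.degrees(np.arctan2(-d[0],d[1])))
a,b=f(112,222,85),f(424,218,85);d=b-a;print("rim",a,b,np.linalg.norm(d),np.degrees(np.arctan2(-d[0],d[1])))
```

```text
ear top [568.3 101.8 120.5] [592.6 106.7 120.5] mid [580.2 104.2 120.5]
base [588.4  45.7  10. ] [564.7 162.1  10. ] 118.7882569953781 [576.55 103.9   10.  ]
11.508579749689982
rim [608.7  72.4  85. ] [594.2 143.7  85. ] 72.75946673801285 11.495255103793395
```

Run:
```python
from h import *
plan((580,104,86),191.2)
```

```text
t=2.98 d=[-0.0073 -0.0167  0.4115] spin=-0.0021 curyaw -169.17 tilt 0.052 [576.  109.9 250.6] [-0.26 -0.63 -1.08]
```

```bash
python3 -m jog '[{"tx":-0.004,"ty":-0.01,"tz":0.06,"spin":-0.002},{"tx":-0.007,"ty":-0.016,"tz":0.14,"spin":-0.002},{"tx":-0.007,"ty":-0.016,"tz":0.2,"spin":-0.002},{"tx":-0.007,"ty":-0.016,"tz":0.22,"spin":-0.002},{"tx":-0.007,"ty":-0.016,"tz":0.22,"spin":-0.002}]'
python3 - <<'E'
from h import *
plan((580,104,86),191.2)
w=cam("wrist");save(w["img"],"w2.png")
print(proj(w,(580,104,120.5)),proj(w,read_state()["tcp_pos"]))
plan((580,104,86),191.2)
E
```

```text
time: 3.6
tcp_pos: [580.4, 102.9, 162.8]
eef_rot: [0.304, -3.126, -0.0]
ft_force: [-0.3, -0.7, -0.2]
gripper_width: 0.55
t=3.60 d=[0.0004 0.0029 0.192 ] spin=-0.0005 curyaw -168.88 tilt 0.022 [580.4 102.9 162.8] [-0.33 -0.69 -0.2 ]
[320.71827437 216.6781418 ] [318.42132591 242.71713865]
t=3.65 d=[0.0018 0.0034 0.1935] spin=-0.0005 curyaw -168.90 tilt 0.051 [580.9 102.8 163.4] [ 0.74 -0.45  0.19]
```

View pics/w2.png

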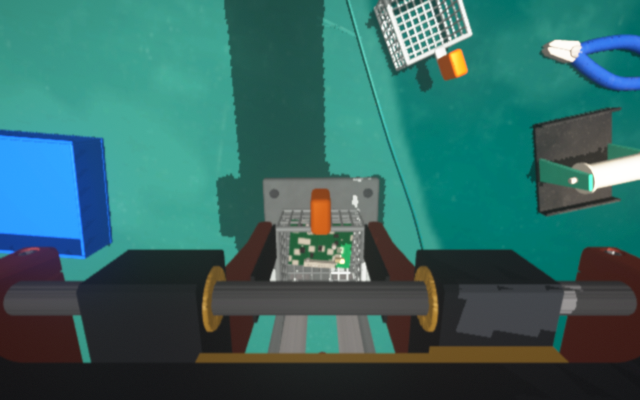

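The ear's top sits at (320,215), against (320.7,216.7) predicted, and it is centred between the fingers. Descending.

```bash
python3 -m jog '[{"tx":0.001,"ty":0.003,"tz":0.05,"spin":0},{"tx":0.001,"ty":0.003,"tz":0.1,"spin":0},{"tx":0.001,"ty":0.003,"tz":0.15,"spin":0},{"tx":0.001,"ty":0.003,"tz":0.18,"spin":0},{"tx":0.001,"ty":0.003,"tz":0.192,"spin":0},{"tx":0.001,"ty":0.003,"tz":0.192,"spin":0},{"tx":0.001,"ty":0.003,"tz":0.192,"spin":0}]'
python3 - <<'E'
from h import *
plan((580,104,86),191.2)
w=cam("wrist");save(w["img"],"w3.png")
E
```

```text
time: 4.53
tcp_pos: [580.5, 103.3, 86.6]
eef_rot: [-0.303, 3.126, 0.0]
ft_force: [-0.4, -0.9, 0.0]
gripper_width: 0.552
t=4.53 d=[0.001  0.0021 0.0014] spin=-0.0008 curyaw -168.94 tilt 0.067 [580.5 103.3  86.6] [-0.36 -0.85  0.04]
```

View pics/w3.png

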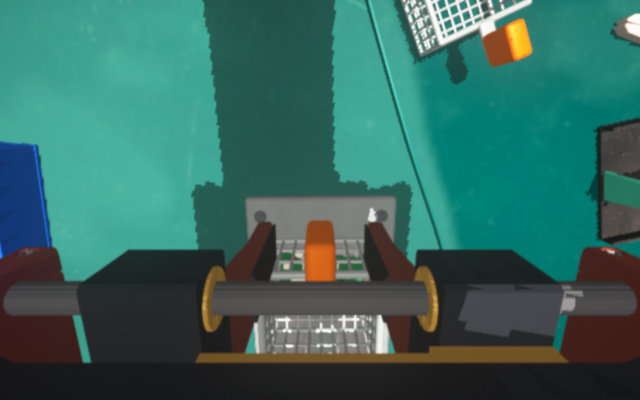

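```bash
python3 -m jog '[{"tx":0,"ty":0,"tz":0,"spin":0},{"tx":0,"ty":0,"tz":0,"spin":0},{"tx":0,"ty":0,"tz":0,"spin":0},{"tx":0,"ty":0,"tz":0,"spin":0},{"tx":0,"ty":0,"tz":0,"spin":0}]' -1 5; python3 -m jog '[{"tx":0,"ty":0,"tz":0,"spin":0},{"tx":0,"ty":0,"tz":0,"spin":0},{"tx":0,"ty":0,"tz":0,"spin":0}]' -1 40
```

```text
time: 5.2
tcp_pos: [579.9, 103.3, 85.8]
eef_rot: [0.303, -3.127, -0.0]
ft_force: [-0.9, -0.3, -0.3]
gripper_width: 0.162
time: 5.58
tcp_pos: [579.9, 103.2, 85.8]
eef_rot: [0.303, -3.127, 0.0]
ft_force: [-2.0, -0.1, 0.6]
gripper_width: 0.156
```

```bash
python3 -m jog '[{"tx":0,"ty":0,"tz":-0.003,"spin":0},{"tx":0,"ty":0,"tz":-0.006,"spin":0},{"tx":0,"ty":0,"tz":-0.01,"spin":0},{"tx":0,"ty":0,"tz":-0.015,"spin":0},{"tx":0,"ty":0,"tz":-0.02,"spin":0},{"tx":0,"ty":0,"tz":-0.02,"spin":0}]' -1 60
python3 - <<'E'
from h import *
for i in range(3):
    w=cam("wrist");s=read_state();print(s["tcp_pos"].round(1),s["ft_force"].round(2),s["moment"].round(3))
save(w["img"],"w4.png")
s=cam("scene");save(cv2.resize(s["img"][90:220,240:370],None,fx=4.6,fy=4.6,interpolation=2),"s4.png")
E
```

```text
time: 6.32
tcp_pos: [579.9, 103.1, 94.0]
eef_rot: [0.303, -3.127, -0.0]
ft_force: [-1.1, -0.0, -1.8]
gripper_width: 0.157
[579.9 103.1  93.9] [-1.91 -0.66 -0.65] [-0.013  0.367 -0.009]
[580.  103.1  93.9] [-0.9  -0.88 -0.81] [-0.027  0.415  0.047]
[579.9 103.1  93.9] [ 0.03 -0.65 -1.42] [-0.076  0.427  0.013]
```

View pics/s4.png

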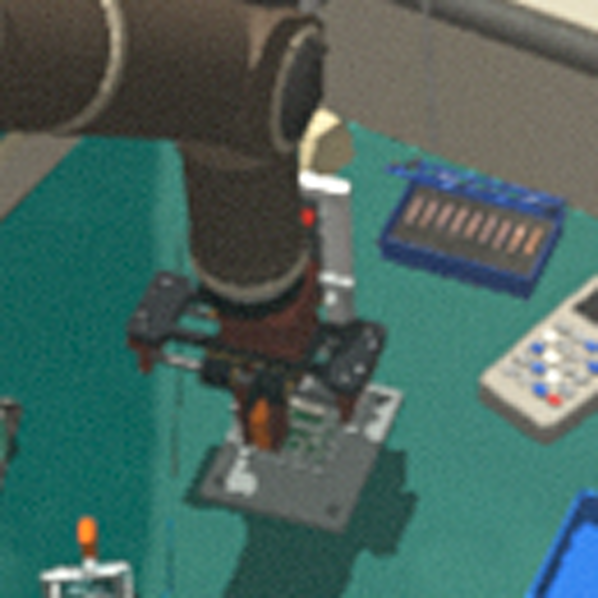

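```bash
cat > f.py <<'E'
from h import *
import sys
F=[];M=[]
for i in range(int(sys.argv[1]) if len(sys.argv)>1 else 4):
    cam("wrist") if i else None
    s=read_state();F.append(s["ft_force"]);M.append(s["moment"])
print("t%.2f"%s["time"],s["tcp_pos"].round(2),"F",np.mean(F,0).round(2),"sd",np.std(F,0).round(2),"M",np.mean(M,0).round(3),"w%.3f"%s["gripper_width"])
E
python3 -m jog '[{"tx":0.001,"ty":0,"tz":-0.005,"spin":0},{"tx":0.002,"ty":0,"tz":-0.01,"spin":0},{"tx":0.002,"ty":0,"tz":-0.015,"spin":0},{"tx":0.002,"ty":0,"tz":-0.02,"spin":0},{"tx":0.002,"ty":0,"tz":-0.025,"spin":0},{"tx":0.002,"ty":0,"tz":-0.025,"spin":0}]'; python3 f.py
```

```text
time: 7.28
tcp_pos: [579.4, 103.1, 104.1]
eef_rot: [-0.303, 3.127, 0.0]
ft_force: [-0.2, -0.1, -2.0]
gripper_width: 0.157
t7.42 [579.19 103.04 103.78] F [ 0.26  0.17 -1.53] sd [0.35 0.5  0.31] M [0.019 0.09  0.02 ] w0.160
```

```bash
python3 -m jog '[{"tx":0,"ty":0,"tz":-0.004,"spin":0},{"tx":0,"ty":0,"tz":-0.008,"spin":0},{"tx":0,"ty":0,"tz":-0.012,"spin":0},{"tx":0,"ty":0,"tz":-0.016,"spin":0},{"tx":0,"ty":0,"tz":-0.02,"spin":0},{"tx":0,"ty":0,"tz":-0.02,"spin":0}]'; python3 f.py 3;  python3 -m jog '[{"tx":0,"ty":0,"tz":-0.003,"spin":0},{"tx":0,"ty":0,"tz":-0.006,"spin":0},{"tx":0,"ty":0,"tz":-0.009,"spin":0},{"tx":0,"ty":0,"tz":-0.0125,"spin":0},{"tx":0,"ty":0,"tz":-0.0125,"spin":0}]'; python3 f.py 3;python3 - <<'E'
from h import *
s=cam("scene");save(cv2.resize(s["img"][110:200,260:350],None,fx=6.5,fy=6.5,interpolation=2),"s5.png")
w=cam("wrist");save(w["img"],"w5.png")
E
```

```text
time: 8.18
tcp_pos: [579.4, 103.0, 112.0]
eef_rot: [-0.303, 3.127, 0.0]
ft_force: [1.0, 0.7, -1.7]
gripper_width: 0.151
t8.28 [579.26 103.04 111.85] F [ 0.64  0.57 -1.79] sd [0.32 0.24 0.63] M [ 0.007  0.084 -0.019] w0.156
time: 8.9
tcp_pos: [579.3, 103.1, 117.0]
eef_rot: [-0.303, 3.127, 0.0]
ft_force: [-0.0, 0.5, -1.8]
gripper_width: 0.157
t9.00 [579.26 103.03 116.85] F [-0.27  0.47 -1.63] sd [0.2  0.1  0.26] M [ 0.044  0.108 -0.01 ] w0.157
```

View pics/s5.png

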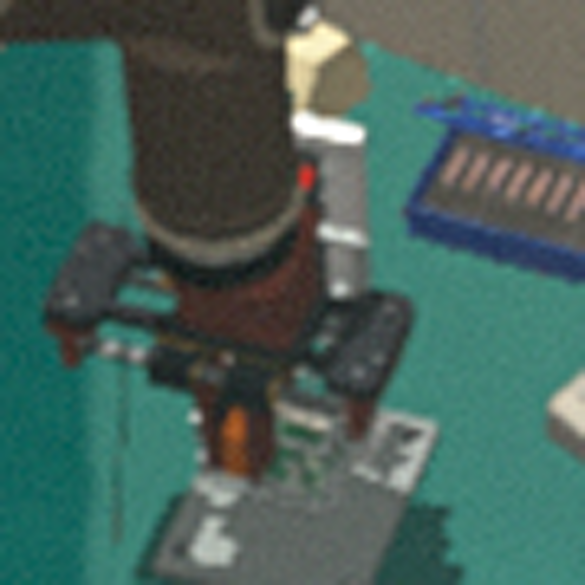

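View pics/w5.png

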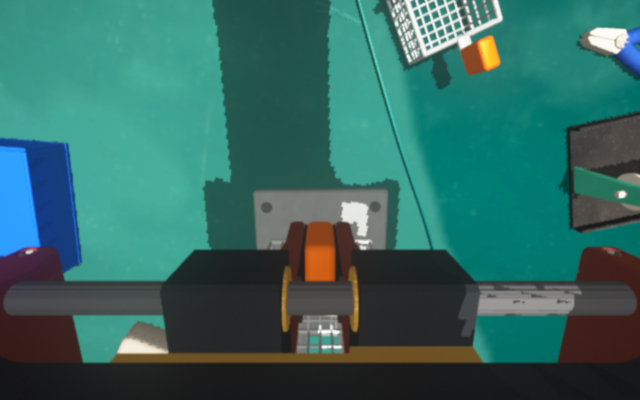

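```bash
for i in 1; do python3 -m jog '[{"tx":0,"ty":0,"tz":-0.0025,"spin":0},{"tx":0,"ty":0,"tz":-0.005,"spin":0},{"tx":0,"ty":0,"tz":-0.005,"spin":0}]'; done; python3 f.py 3
```

```text
time: 9.48
tcp_pos: [579.3, 103.1, 119.0]
eef_rot: [-0.303, 3.127, 0.0]
ft_force: [0.7, -0.0, -1.4]
gripper_width: 0.154
t9.57 [579.26 103.02 118.84] F [ 0.13  0.04 -1.73] sd [0.57 0.04 0.3 ] M [ 0.009  0.085 -0.016] w0.157
```

```bash
python3 -m jog '[{"tx":0,"ty":0,"tz":-0.0025,"spin":0},{"tx":0,"ty":0,"tz":-0.005,"spin":0},{"tx":0,"ty":0,"tz":-0.0075,"spin":0},{"tx":0,"ty":0,"tz":-0.0075,"spin":0}]';python3 f.py 3
```

```text
time: 10.07
tcp_pos: [579.3, 103.0, 122.0]
eef_rot: [-0.303, 3.127, 0.0]
ft_force: [-0.1, -0.6, -2.2]
gripper_width: 0.159
t10.18 [579.24 103.01 121.84] F [ 0.03  0.18 -1.75] sd [0.41 0.71 0.47] M [-0.009  0.099  0.005] w0.153
```

```bash
python3 -m jog '[{"tx":0,"ty":0,"tz":-0.0025,"spin":0},{"tx":0,"ty":0,"tz":-0.005,"spin":0},{"tx":0,"ty":0,"tz":-0.0075,"spin":0},{"tx":0,"ty":0,"tz":-0.0075,"spin":0}]';python3 f.py 3
```

```text
time: 10.68
tcp_pos: [579.3, 103.0, 125.0]
eef_rot: [-0.303, 3.127, 0.0]
ft_force: [-0.1, 0.1, -1.9]
gripper_width: 0.158
t10.78 [579.23 103.   124.83] F [ 0.29  0.24 -2.13] sd [0.32 0.1  0.25] M [ 0.032  0.104 -0.001] w0.155
```

```bash
python3 -m jog '[{"tx":0,"ty":0,"tz":-0.0025,"spin":0},{"tx":0,"ty":0,"tz":-0.005,"spin":0},{"tx":0,"ty":0,"tz":-0.005,"spin":0}]';python3 f.py 3
```

```text
time: 11.15
tcp_pos: [579.3, 103.1, 127.0]
eef_rot: [-0.303, 3.127, 0.0]
ft_force: [0.4, 0.8, -1.6]
gripper_width: 0.154
t11.25 [579.28 103.02 126.87] F [ 0.05  0.06 -2.22] sd [0.46 0.5  0.51] M [-0.004  0.09   0.003] w0.155
```

```bash
python3 -m jog '[{"tx":0,"ty":0,"tz":-0.0025,"spin":0},{"tx":0,"ty":0,"tz":-0.005,"spin":0},{"tx":0,"ty":0,"tz":-0.005,"spin":0}]';python3 f.py 3
```

```text
time: 11.62
tcp_pos: [579.3, 103.1, 129.0]
eef_rot: [-0.303, 3.127, 0.0]
ft_force: [-0.7, 0.3, -2.8]
gripper_width: 0.154
t11.72 [579.26 103.02 128.84] F [-0.24  0.15 -2.17] sd [0.51 0.17 0.43] M [0.07  0.101 0.018] w0.157
```

```bash
python3 -m jog '[{"tx":0,"ty":0,"tz":-0.0025,"spin":0},{"tx":0,"ty":0,"tz":-0.005,"spin":0},{"tx":0,"ty":0,"tz":-0.005,"spin":0}]';python3 f.py 3
```

```text
time: 12.1
tcp_pos: [579.3, 103.0, 131.0]
eef_rot: [-0.303, 3.127, 0.0]
ft_force: [0.7, -0.2, -2.0]
gripper_width: 0.16
t12.20 [579.26 103.05 130.88] F [-0.02  0.18 -2.2 ] sd [0.58 0.28 0.2 ] M [0.027 0.085 0.015] w0.158
```

```bash
python3 -m jog '[{"tx":0,"ty":0,"tz":-0.0025,"spin":0},{"tx":0,"ty":0,"tz":-0.004,"spin":0},{"tx":0,"ty":0,"tz":-0.004,"spin":0}]';python3 f.py 3
```

```text
time: 12.58
tcp_pos: [579.3, 103.0, 132.5]
eef_rot: [-0.303, 3.127, 0.0]
ft_force: [0.1, -0.1, -2.9]
gripper_width: 0.157
t12.68 [579.25 103.03 132.43] F [-0.05  0.01 -2.14] sd [0.14 0.09 0.55] M [ 0.005  0.097 -0.001] w0.155
```

```bash
python3 -m jog '[{"tx":0,"ty":0,"tz":-0.0025,"spin":0},{"tx":0,"ty":0,"tz":-0.004,"spin":0},{"tx":0,"ty":0,"tz":-0.004,"spin":0}]';python3 f.py 3
```

```text
time: 13.05
tcp_pos: [579.3, 103.0, 134.1]
eef_rot: [-0.303, 3.127, 0.0]
ft_force: [0.0, -0.3, -1.4]
gripper_width: 0.156
t13.15 [579.26 103.02 134.05] F [-0.24 -0.08 -2.08] sd [0.22 0.43 0.55] M [ 0.034  0.106 -0.029] w0.158
```

```bash
python3 -m jog '[{"tx":0,"ty":0,"tz":-0.0025,"spin":0},{"tx":0,"ty":0,"tz":-0.004,"spin":0},{"tx":0,"ty":0,"tz":-0.004,"spin":0}]';python3 f.py 3
```

```text
time: 13.52
tcp_pos: [579.3, 103.0, 135.7]
eef_rot: [-0.303, 3.127, 0.0]
ft_force: [-0.6, -0.0, -1.5]
gripper_width: 0.157
t13.62 [579.27 103.03 135.67] F [-0.38 -0.12 -1.95] sd [0.55 0.09 0.54] M [-0.002  0.077 -0.025] w0.152
```

```bash
python3 -m jog '[{"tx":0,"ty":0,"tz":-0.0025,"spin":0},{"tx":0,"ty":0,"tz":-0.0025,"spin":0}]';python3 f.py 3
```

```text
time: 13.88
tcp_pos: [579.3, 103.0, 136.7]
eef_rot: [-0.303, 3.127, 0.0]
ft_force: [0.8, -0.1, -2.5]
gripper_width: 0.159
t13.97 [579.28 103.05 136.67] F [ 0.31  0.28 -2.17] sd [0.51 0.73 0.26] M [ 0.027  0.061 -0.016] w0.154
```

```bash
python3 -m jog '[{"tx":0,"ty":0,"tz":-0.0025,"spin":0},{"tx":0,"ty":0,"tz":-0.0025,"spin":0}]';python3 f.py 3
```

```text
time: 14.22
tcp_pos: [579.3, 103.0, 137.7]
eef_rot: [-0.303, 3.127, 0.0]
ft_force: [-0.5, 1.2, -1.8]
gripper_width: 0.156
t14.32 [579.26 103.02 137.66] F [-0.4   0.02 -1.99] sd [0.4  0.91 0.45] M [ 0.003  0.106 -0.01 ] w0.154
```

```bash
python3 -m jog '[{"tx":0,"ty":0,"tz":-0.0025,"spin":0},{"tx":0,"ty":0,"tz":-0.0025,"spin":0}]';python3 f.py 3
```

```text
time: 14.58
tcp_pos: [579.3, 103.0, 138.8]
eef_rot: [-0.303, 3.127, 0.0]
ft_force: [-0.2, -1.5, -1.6]
gripper_width: 0.154
t14.68 [579.28 103.02 138.65] F [-0.33 -0.64 -1.91] sd [0.17 0.63 0.32] M [ 0.046  0.074 -0.023] w0.156
```

```bash
python3 -m jog '[{"tx":0,"ty":0,"tz":-0.0025,"spin":0},{"tx":0,"ty":0,"tz":-0.0025,"spin":0}]';python3 f.py 3
```

```text
time: 14.92
tcp_pos: [579.3, 103.0, 139.7]
eef_rot: [-0.303, 3.127, 0.0]
ft_force: [0.5, 0.1, -1.9]
gripper_width: 0.154
t15.03 [579.27 103.05 139.67] F [-0.12  0.16 -1.73] sd [0.43 0.17 0.32] M [ 0.019  0.116 -0.002] w0.157
```

```bash
python3 -m jog '[{"tx":0,"ty":0,"tz":-0.0025,"spin":0},{"tx":0,"ty":0,"tz":-0.0025,"spin":0}]';python3 f.py 3
```

```text
time: 15.28
tcp_pos: [579.3, 103.0, 140.7]
eef_rot: [-0.303, 3.127, 0.0]
ft_force: [0.8, 0.4, -2.3]
gripper_width: 0.157
t15.38 [579.26 103.02 140.66] F [ 0.39  0.08 -1.7 ] sd [0.31 0.24 0.48] M [0.029 0.088 0.007] w0.154
```

```bash
python3 -m jog '[{"tx":0,"ty":0,"tz":-0.0025,"spin":0},{"tx":0,"ty":0,"tz":-0.0025,"spin":0}]';python3 f.py 3
```

```text
time: 15.62
tcp_pos: [579.3, 103.0, 141.8]
eef_rot: [-0.303, 3.127, 0.0]
ft_force: [0.0, 0.0, -2.4]
gripper_width: 0.154
t15.72 [579.28 103.03 141.65] F [ 0.04  0.15 -2.83] sd [0.15 0.14 0.3 ] M [0.019 0.098 0.004] w0.152
```

```bash
python3 -m jog '[{"tx":0,"ty":0,"tz":-0.0025,"spin":0},{"tx":0,"ty":0,"tz":-0.0025,"spin":0}]';python3 f.py 3
```

```text
time: 15.98
tcp_pos: [579.3, 103.1, 142.7]
eef_rot: [-0.303, 3.127, 0.0]
ft_force: [-0.4, 0.5, -1.8]
gripper_width: 0.159
t16.07 [579.25 103.05 142.65] F [ 0.13  0.22 -1.77] sd [0.4  0.2  0.24] M [ 0.052  0.129 -0.006] w0.153
```

```bash
python3 -m jog '[{"tx":0,"ty":0,"tz":-0.0025,"spin":0},{"tx":0,"ty":0,"tz":-0.0025,"spin":0}]';python3 f.py 3
```

```text
time: 16.32
tcp_pos: [579.3, 103.0, 143.7]
eef_rot: [-0.303, 3.127, 0.0]
ft_force: [-0.3, -0.4, -1.0]
gripper_width: 0.155
t16.43 [579.27 103.02 143.66] F [-0.16 -0.3  -1.3 ] sd [0.12 0.15 0.21] M [ 0.047  0.095 -0.004] w0.157
```

```bash
python3 -m jog '[{"tx":0,"ty":0,"tz":-0.0025,"spin":0},{"tx":0,"ty":0,"tz":-0.0025,"spin":0}]';python3 f.py 3
python3 - <<'E'
from h import *
s=cam("scene");save(cv2.resize(s["img"][100:200,260:360],None,fx=6,fy=6,interpolation=2),"s6.png")
E
```

```text
time: 16.68
tcp_pos: [579.0, 103.0, 144.2]
eef_rot: [0.303, -3.126, 0.0]
ft_force: [2.4, 0.6, -5.9]
gripper_width: 0.155
t16.77 [578.94 102.97 144.24] F [ 1.78  0.27 -5.54] sd [0.52 0.24 0.29] M [-0.009  0.273 -0.052] w0.153
```

View pics/s6.png

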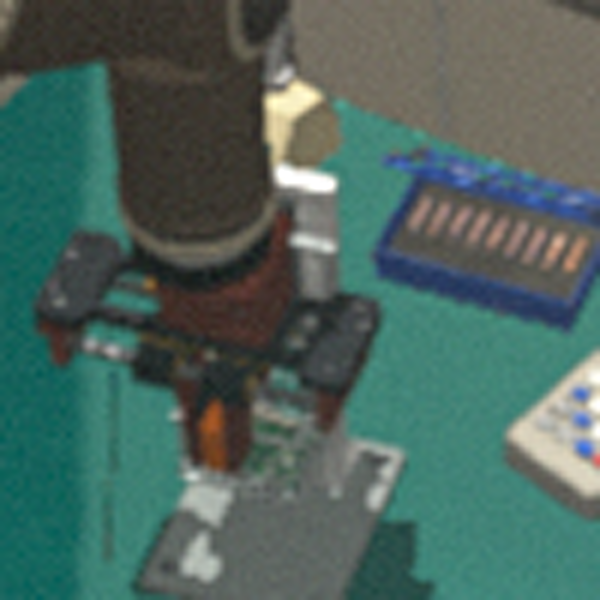

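Contact with the plate came at TCP z ≈ 144.0 (a rise of 58, matching the nose height seen in the images). The middle of the band is therefore 8 mm lower, at z ≈ 136.

```bash
python3 -m jog '[{"tx":0,"ty":0,"tz":0.005,"spin":0},{"tx":0,"ty":0,"tz":0.01,"spin":0},{"tx":0,"ty":0,"tz":0.016,"spin":0},{"tx":0,"ty":0,"tz":0.0215,"spin":0},{"tx":0,"ty":0,"tz":0.0215,"spin":0}]';python3 f.py 4
```

```text
time: 17.45
tcp_pos: [579.2, 103.0, 135.8]
eef_rot: [0.303, -3.127, 0.0]
ft_force: [-0.0, 0.4, -2.1]
gripper_width: 0.156
t17.60 [579.33 103.05 136.1 ] F [-0.17  0.23 -1.58] sd [0.37 0.55 0.37] M [0.006 0.088 0.011] w0.155
```

```bash
python3 -m jog '[{"tx":0.0025,"ty":0,"tz":0,"spin":0},{"tx":0.005,"ty":0,"tz":0,"spin":0},{"tx":0.005,"ty":0,"tz":0,"spin":0}]';python3 f.py 3
```

```text
time: 17.98
tcp_pos: [577.2, 102.6, 136.1]
eef_rot: [0.303, -3.127, -0.0]
ft_force: [0.1, 0.0, -2.5]
gripper_width: 0.155
t18.07 [577.31 102.67 136.07] F [ 0.44 -0.12 -2.01] sd [0.67 0.34 0.38] M [ 0.001  0.071 -0.   ] w0.157
```

```bash
python3 -m jog '[{"tx":0.0025,"ty":0,"tz":0,"spin":0},{"tx":0.005,"ty":0,"tz":0,"spin":0},{"tx":0.005,"ty":0,"tz":0,"spin":0}]';python3 f.py 3
```

```text
time: 18.45
tcp_pos: [575.2, 102.2, 136.0]
eef_rot: [0.303, -3.127, -0.0]
ft_force: [1.0, 0.1, -2.0]
gripper_width: 0.157
t18.55 [575.37 102.27 136.05] F [ 0.42 -0.07 -1.85] sd [0.51 0.23 0.39] M [ 0.047  0.088 -0.004] w0.155
```

```bash
python3 -m jog '[{"tx":0.0025,"ty":0,"tz":0,"spin":0},{"tx":0.005,"ty":0,"tz":0,"spin":0},{"tx":0.005,"ty":0,"tz":0,"spin":0}]';python3 f.py 3
```

```text
time: 18.92
tcp_pos: [573.3, 101.8, 136.1]
eef_rot: [0.303, -3.127, -0.0]
ft_force: [0.0, -0.2, -1.6]
gripper_width: 0.158
t19.02 [573.39 101.86 136.08] F [ 0.24 -0.16 -1.7 ] sd [0.25 0.17 0.22] M [-0.01   0.087 -0.   ] w0.153
```

```bash
python3 -m jog '[{"tx":0.0025,"ty":0,"tz":0,"spin":0},{"tx":0.005,"ty":0,"tz":0,"spin":0},{"tx":0.005,"ty":0,"tz":0,"spin":0}]';python3 f.py 3
```

```text
time: 19.4
tcp_pos: [571.3, 101.5, 136.0]
eef_rot: [0.303, -3.127, -0.0]
ft_force: [-0.3, 0.4, -1.3]
gripper_width: 0.156
t19.50 [571.42 101.48 136.06] F [-0.26  0.13 -1.62] sd [0.36 0.54 0.21] M [ 0.018  0.1   -0.006] w0.156
```

```bash
python3 -m jog '[{"tx":0.0025,"ty":0,"tz":0,"spin":0},{"tx":0.005,"ty":0,"tz":0,"spin":0},{"tx":0.0075,"ty":0,"tz":0,"spin":0},{"tx":0.01,"ty":0,"tz":0,"spin":0}]';python3 f.py 3
```

```text
time: 20.0
tcp_pos: [567.4, 100.7, 136.1]
eef_rot: [-0.303, 3.127, 0.0]
ft_force: [-0.0, 1.2, -2.3]
gripper_width: 0.159
t20.10 [567.36 100.72 136.04] F [ 0.02  0.61 -1.6 ] sd [0.29 0.6  0.53] M [-0.002  0.117  0.003] w0.155
```

```bash
python3 -m jog '[{"tx":0.0025,"ty":0,"tz":0,"spin":0},{"tx":0.005,"ty":0,"tz":0,"spin":0},{"tx":0.0075,"ty":0,"tz":0,"spin":0},{"tx":0.01,"ty":0,"tz":0,"spin":0}]';python3 f.py 3
```

```text
time: 20.6
tcp_pos: [563.5, 99.9, 136.1]
eef_rot: [-0.303, 3.127, 0.0]
ft_force: [0.4, -1.7, -2.3]
gripper_width: 0.161
t20.70 [563.45  99.97 136.05] F [-0.32 -0.36 -1.98] sd [0.58 0.94 0.24] M [-0.01   0.098  0.006] w0.154
```

```bash
python3 -m jog '[{"tx":0.0025,"ty":0,"tz":0,"spin":0},{"tx":0.005,"ty":0,"tz":0,"spin":0},{"tx":0.0075,"ty":0,"tz":0,"spin":0},{"tx":0.01,"ty":0,"tz":0,"spin":0}]';python3 f.py 3
```

```text
time: 21.2
tcp_pos: [559.5, 99.2, 136.1]
eef_rot: [-0.303, 3.127, 0.0]
ft_force: [0.6, 0.3, -1.4]
gripper_width: 0.156
t21.30 [559.49  99.15 136.04] F [ 0.28 -0.01 -1.74] sd [0.38 0.73 0.32] M [0.024 0.092 0.002] w0.156
```

```bash
python3 -m jog '[{"tx":0.0025,"ty":0,"tz":0,"spin":0},{"tx":0.005,"ty":0,"tz":0,"spin":0},{"tx":0.0075,"ty":0,"tz":0,"spin":0},{"tx":0.01,"ty":0,"tz":0,"spin":0}]';python3 f.py 3
```

```text
time: 21.8
tcp_pos: [555.6, 98.4, 136.1]
eef_rot: [-0.303, 3.127, 0.0]
ft_force: [-0.8, 0.8, -1.4]
gripper_width: 0.157
t21.90 [555.59  98.39 136.04] F [-0.2   0.16 -1.67] sd [0.42 0.45 0.42] M [ 0.003  0.108 -0.029] w0.155
```

Pulled 24 mm with no force. Continuing past the lip.

```bash
python3 -m jog '[{"tx":0.0025,"ty":0,"tz":0,"spin":0},{"tx":0.005,"ty":0,"tz":0,"spin":0},{"tx":0.0075,"ty":0,"tz":0,"spin":0},{"tx":0.01,"ty":0,"tz":0,"spin":0},{"tx":0.0125,"ty":0,"tz":0,"spin":0}]';python3 f.py 3
```

```text
time: 22.52
tcp_pos: [550.7, 97.5, 136.1]
eef_rot: [-0.303, 3.127, 0.0]
ft_force: [0.3, 0.5, -1.9]
gripper_width: 0.154
t22.62 [550.68  97.45 136.05] F [ 0.4   0.37 -1.87] sd [0.1  0.68 0.14] M [ 0.017  0.12  -0.025] w0.151
```

```bash
python3 -m jog '[{"tx":0.0025,"ty":0,"tz":0,"spin":0},{"tx":0.005,"ty":0,"tz":0,"spin":0},{"tx":0.0075,"ty":0,"tz":0,"spin":0},{"tx":0.01,"ty":0,"tz":0,"spin":0},{"tx":0.0125,"ty":0,"tz":0,"spin":0}]';python3 f.py 3
```

```text
time: 23.25
tcp_pos: [545.8, 96.5, 136.0]
eef_rot: [0.303, -3.127, -0.0]
ft_force: [0.1, 0.0, -1.2]
gripper_width: 0.157
t23.35 [545.77  96.51 136.05] F [-0.12  0.06 -1.7 ] sd [0.47 0.12 0.65] M [ 0.044  0.112 -0.005] w0.153
```

```bash
python3 -m jog '[{"tx":0.003,"ty":0,"tz":0,"spin":0},{"tx":0.006,"ty":0,"tz":0,"spin":0},{"tx":0.01,"ty":0,"tz":0,"spin":0},{"tx":0.015,"ty":0,"tz":0,"spin":0},{"tx":0.02,"ty":0,"tz":0,"spin":0}]';python3 f.py 3
```

```text
time: 23.98
tcp_pos: [537.9, 94.9, 136.0]
eef_rot: [0.303, -3.127, -0.0]
ft_force: [1.0, -0.5, -1.5]
gripper_width: 0.155
t24.07 [537.82  94.89 136.06] F [-0.04 -0.48 -1.78] sd [0.83 0.54 0.25] M [0.014 0.086 0.02 ] w0.154
```

```bash
python3 -m jog '[{"tx":0.01,"ty":0,"tz":0,"spin":0},{"tx":0.03,"ty":0,"tz":0,"spin":0},{"tx":0.06,"ty":0,"tz":0,"spin":0},{"tx":0.08,"ty":0,"tz":0,"spin":0},{"tx":0.09,"ty":0,"tz":0,"spin":0},{"tx":0.09,"ty":0,"tz":0,"spin":0}]';python3 f.py 3
python3 - <<'E'
from h import *
s=cam("scene");save(cv2.resize(s["img"][90:240,240:440],None,fx=4,fy=4,interpolation=2),"s7.png")
w=cam("wrist");save(w["img"],"w7.png")
E
```

```text
time: 24.82
tcp_pos: [502.6, 88.1, 136.2]
eef_rot: [-0.303, 3.127, 0.0]
ft_force: [-0.0, 0.1, -1.5]
gripper_width: 0.16
t24.93 [503.03  88.19 136.16] F [ 0.56  0.17 -1.73] sd [0.47 0.15 0.3 ] M [0.044 0.09  0.013] w0.157
```

View pics/s7.png

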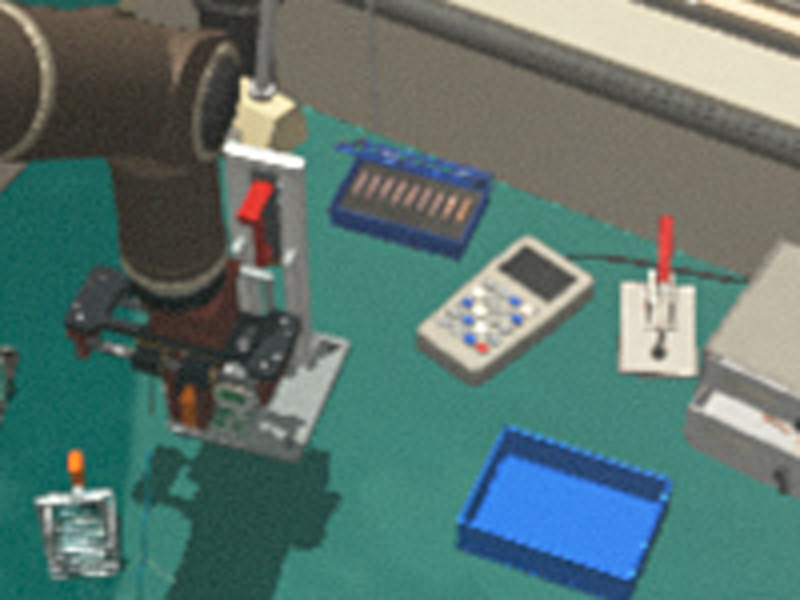

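View pics/w7.png

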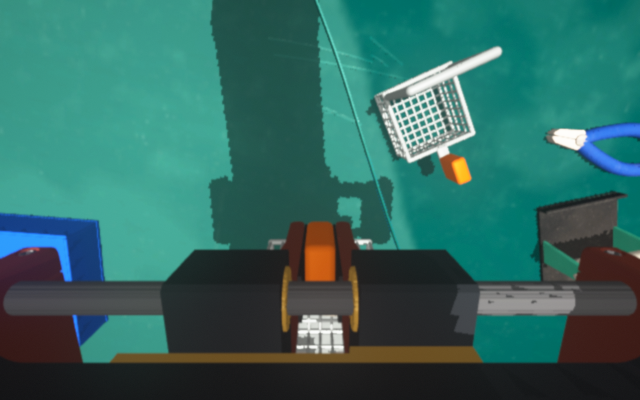

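Basket is off the hook and clear of the stand. Cross-checking the tray with the scene camera before the transfer.

Run:
```python
from h import *
for n in("scene","top"):
    c=cam(n);h=cv2.cvtColor(c["img"],cv2.COLOR_RGB2HSV)
    m=cv2.inRange(h,(104,150,50),(120,255,255));b=(345,190,420,250) if n=="scene" else (330,145,395,200)
    k=np.zeros_like(m);k[b[1]:b[3],b[0]:b[2]]=255;m&=k
    cs,_=cv2.findContours(m,0,2);q=max(cs,key=cv2.contourArea);ap=cv2.approxPolyDP(cv2.convexHull(q),2,True)[:,0]
    for p in ap:print(n,p,"z42",onz(c,*(p+0.),42).round(1),"z0",onz(c,*(p+0.),0).round(1))
    C=np.array([640,-189,0]);a=np.radians(6.5);X=np.array([np.cos(a),np.sin(a),0]);Y=np.array([-X[1],X[0],0])
    for i,j in((-57,-77.5),(-57,77.5),(57,77.5),(57,-77.5)):print("pred",proj(c,C+i*X+j*Y+[0,0,42]).round(1))
plan((580.4,-195.8,136),186.5);plan((540,-50,136),186.5)
```

```text
scene [366 197] z42 [ 684.9 -111.6   42. ] z0 [715.6 -98.2   0. ]
scene [407 210] z42 [ 703.5 -260.5   42. ] z0 [ 734.7 -251.7    0. ]
scene [396 240] z42 [ 572.8 -280.3   42. ] z0 [ 600. -272.    0.]
scene [355 226] z42 [ 555.8 -136.6   42. ] z0 [ 582.5 -123.9    0. ]
scene [355 218] z42 [ 585.2 -120.9   42. ] z0 [ 612.7 -107.8    0. ]
pred [396.3 234.8]
pred [352.9 219.9]
pred [364.9 195.8]
pred [407.  209.5]
top [383 154] z42 [ 700.4 -257.2   42. ] z0 [ 713.  -263.4    0. ]
top [387 182] z42 [ 604.7 -269.9   42. ] z0 [ 614.7 -276.4    0. ]
top [385 186] z42 [ 591.  -263.1   42. ] z0 [ 600.6 -269.5    0. ]
top [341 188] z42 [ 580.8 -118.1   42. ] z0 [ 590.1 -120.5   -0. ]
top [339 156] z42 [ 689.7 -110.2   42. ] z0 [ 702.  -112.3    0. ]
pred [387.8 185.7]
pred [341.1 189.8]
pred [337.6 156.5]
pred [383.7 152.6]
t=25.12 d=[-0.054  -0.7338 -0.    ] spin=0.0253 curyaw -168.94 tilt 0.002 [502.9  88.1 136. ] [ 0.3   0.62 -2.49]
t=25.12 d=[-0.0248 -0.3567 -0.    ] spin=0.0253 curyaw -168.94 tilt 0.002 [502.9  88.1 136. ] [ 0.3   0.62 -2.49]
```

```bash
python3 -m jog '[{"tx":0,"ty":-0.03,"tz":0,"spin":0.002},{"tx":-0.005,"ty":-0.1,"tz":0,"spin":0.004},{"tx":-0.012,"ty":-0.19,"tz":0,"spin":0.008},{"tx":-0.02,"ty":-0.28,"tz":0,"spin":0.012},{"tx":-0.027,"ty":-0.37,"tz":0,"spin":0.016},{"tx":-0.034,"ty":-0.46,"tz":0,"spin":0.02},{"tx":-0.042,"ty":-0.55,"tz":0,"spin":0.024},{"tx":-0.048,"ty":-0.64,"tz":0,"spin":0.025},{"tx":-0.053,"ty":-0.71,"tz":0,"spin":0.025},{"tx":-0.054,"ty":-0.734,"tz":0,"spin":0.025}]'; python3 -m jog '[{"tx":0,"ty":0,"tz":0,"spin":0},{"tx":0,"ty":0,"tz":0,"spin":0}]'
python3 - <<'E'
from h import *
plan((580.4,-195.8,66),186.5)
w=cam("wrist");save(w["img"],"w8.png")
t=cam("top");save(cv2.resize(t["img"][130:220,300:430],None,fx=6,fy=6,interpolation=2),"t8.png")
t=cam("scene");save(cv2.resize(t["img"][140:260,310:440],None,fx=5,fy=5,interpolation=2),"s8.png")
E
```

```text
time: 26.38
tcp_pos: [579.8, -198.9, 135.8]
eef_rot: [0.174, -3.136, 0.002]
ft_force: [-0.6, 1.3, -1.6]
gripper_width: 0.158
time: 26.62
tcp_pos: [580.1, -194.5, 135.9]
eef_rot: [0.182, -3.136, -0.002]
ft_force: [-0.2, 0.3, -2.1]
gripper_width: 0.157
t=26.62 d=[-0.0004 -0.0036  0.1747] spin=0.0008 curyaw -173.36 tilt 0.059 [ 580.1 -194.5  135.9] [-0.25  0.33 -2.06]
```

View pics/w8.png

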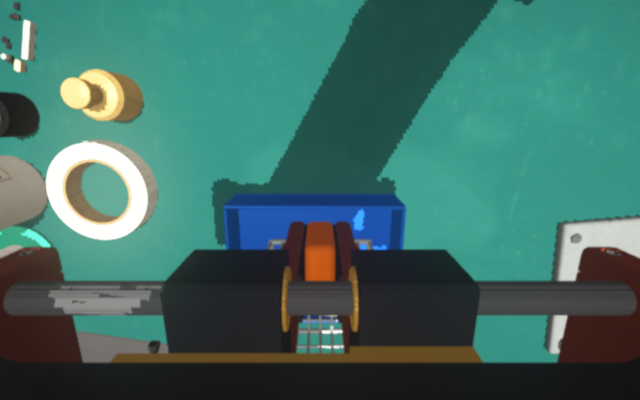

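View pics/s8.png

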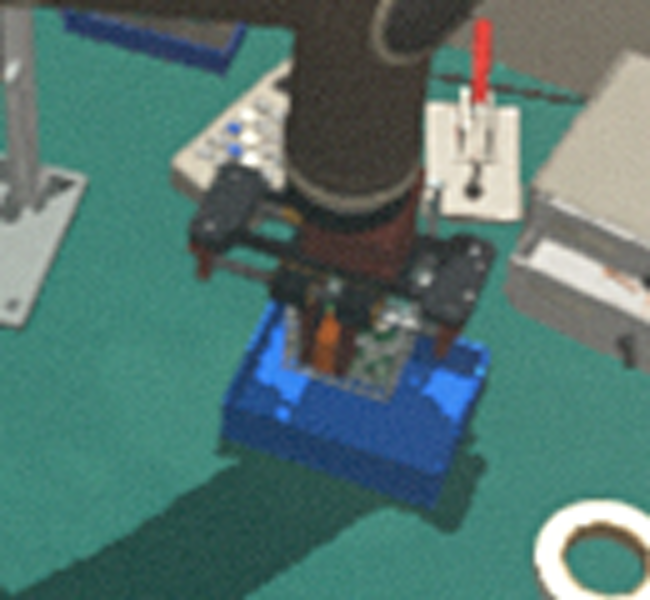

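View pics/t8.png

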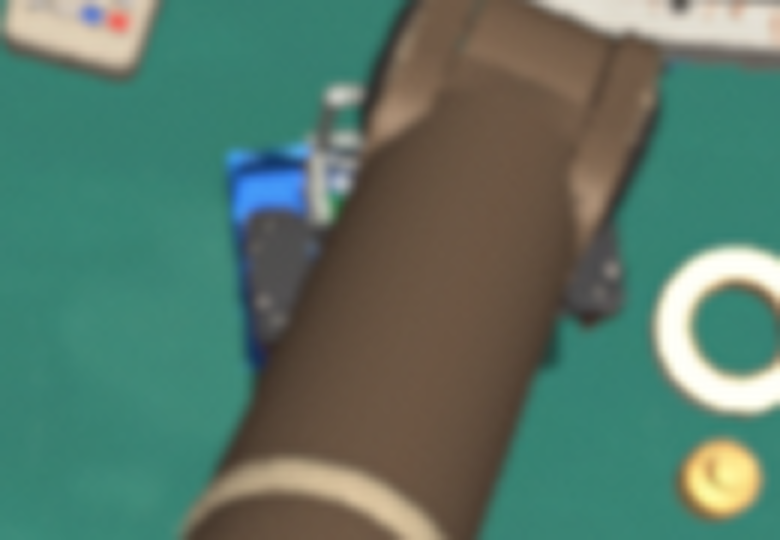

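Run:
```python
from h import *
w=cam("wrist")
a=onz(w,225,196,42);b=onz(w,405,196,42);a2=onz(w,225,206,42);b2=onz(w,405,206,42);print(a,b,np.linalg.norm(a-b),a2,b2)
a=np.radians(6.5);X=np.array([np.cos(a),np.sin(a),0]);Y=np.array([-X[1],X[0],0]);C=np.array([640,-189,0])
for j in(-77.5,77.5):print(proj(w,C-57*X+j*Y+[0,0,42]),proj(w,C-57*X+j*Y))
plan((580.4,-195.8,66),186.5)
```

```text
[ 588.30728252 -272.68581299   42.        ] [ 570.98713857 -123.61036842   42.        ] 150.07823147566714 [ 597.01388242 -272.32922135   42.        ] [ 579.55271027 -122.02267492   42.        ]
[225.08916465 200.4318519 ] [237.6768593  188.80899618]
[410.2863215  200.82674121] [398.19518496 189.15691131]
t=26.82 d=[ 1.000e-04 -2.400e-03  1.754e-01] spin=0.0008 curyaw -173.36 tilt 0.024 [ 580.3 -194.9  136.1] [ 0.69 -0.62 -1.23]
```

```bash
python3 -m jog '[{"tx":0,"ty":-0.001,"tz":0.02,"spin":0},{"tx":0,"ty":-0.002,"tz":0.05,"spin":0},{"tx":0,"ty":-0.002,"tz":0.08,"spin":0},{"tx":0,"ty":-0.002,"tz":0.11,"spin":0},{"tx":0,"ty":-0.002,"tz":0.14,"spin":0},{"tx":0,"ty":-0.002,"tz":0.16,"spin":0},{"tx":0,"ty":-0.002,"tz":0.172,"spin":0},{"tx":0,"ty":-0.002,"tz":0.175,"spin":0}]';python3 f.py 3
python3 - <<'E'
from h import *
t=cam("scene");save(cv2.resize(t["img"][140:260,310:440],None,fx=5,fy=5,interpolation=2),"s9.png")
w=cam("wrist");save(w["img"],"w9.png")
E
```

```text
time: 27.82
tcp_pos: [580.3, -196.7, 65.8]
eef_rot: [0.18, -3.136, -0.0]
ft_force: [-0.4, 0.0, -2.0]
gripper_width: 0.158
t27.93 [ 580.47 -196.78   66.21] F [-0.1  -0.02 -1.77] sd [0.39 0.19 0.55] M [ 0.012  0.11  -0.006] w0.163
```

View pics/s9.png

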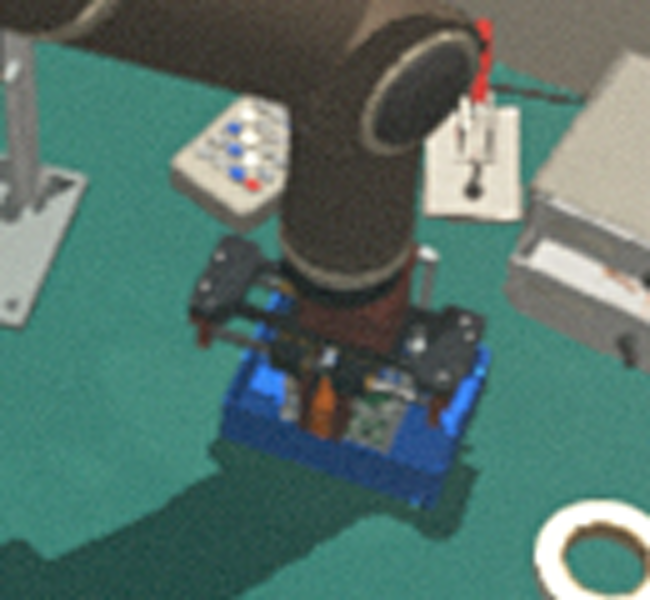

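View pics/w9.png

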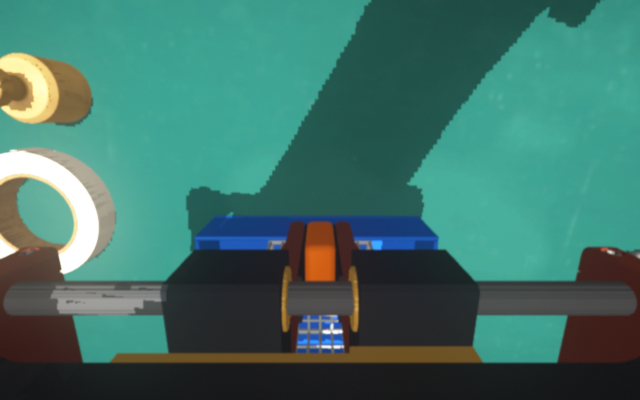

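The basket sits between the tray walls without contact. Lowering gently onto the floor.

```bash
python3 -m jog '[{"tx":0,"ty":0,"tz":0.004,"spin":0},{"tx":0,"ty":0,"tz":0.008,"spin":0},{"tx":0,"ty":0,"tz":0.012,"spin":0},{"tx":0,"ty":0,"tz":0.015,"spin":0},{"tx":0,"ty":0,"tz":0.015,"spin":0}]';python3 f.py 3
```

```text
time: 28.65
tcp_pos: [580.2, -196.7, 59.9]
eef_rot: [0.18, -3.136, -0.0]
ft_force: [-0.1, -0.7, -2.1]
gripper_width: 0.154
t28.75 [ 580.34 -196.76   60.04] F [ 0.4  -0.31 -2.12] sd [0.49 0.67 0.17] M [ 0.006  0.107 -0.036] w0.156
```

```bash
python3 -m jog '[{"tx":0,"ty":0,"tz":0.0015,"spin":0},{"tx":0,"ty":0,"tz":0.003,"spin":0},{"tx":0,"ty":0,"tz":0.003,"spin":0}]';python3 f.py 3
```

```text
time: 29.12
tcp_pos: [580.4, -196.8, 59.1]
eef_rot: [-0.18, 3.136, 0.0]
ft_force: [-1.3, 1.0, 2.3]
gripper_width: 0.155
t29.23 [ 580.33 -196.75   59.11] F [-1.35  0.79  2.49] sd [0.24 0.19 0.17] M [ 0.126  0.424 -0.003] w0.157
```

```bash
python3 -m jog '[{"tx":0,"ty":0,"tz":0,"spin":0},{"tx":0,"ty":0,"tz":0,"spin":0}]' -1 5; python3 -m jog '[{"tx":0,"ty":0,"tz":0,"spin":0},{"tx":0,"ty":0,"tz":0,"spin":0},{"tx":0,"ty":0,"tz":0,"spin":0},{"tx":0,"ty":0,"tz":0,"spin":0}]' -0.2 5;python3 f.py 3;python3 - <<'E'
from h import *
w=cam("wrist");save(w["img"],"w10.png")
E
```

```text
time: 29.48
tcp_pos: [580.4, -196.7, 59.1]
eef_rot: [-0.18, 3.136, 0.0]
ft_force: [-2.6, 0.9, 4.8]
gripper_width: 0.159
time: 29.98
tcp_pos: [580.3, -196.8, 58.8]
eef_rot: [0.18, -3.136, 0.0]
ft_force: [0.3, 0.2, -0.4]
gripper_width: 0.4
t30.07 [ 580.32 -196.74   58.8 ] F [ 0.46  0.29 -0.2 ] sd [0.36 0.4  0.29] M [ 0.045  0.001 -0.041] w0.401
```

View pics/w10.png

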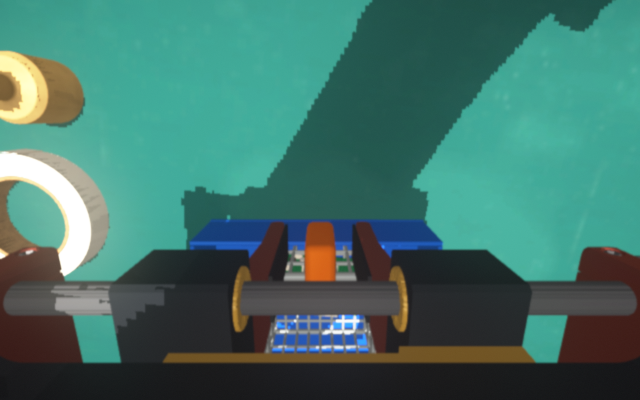

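```bash
python3 -m jog '[{"tx":0,"ty":0,"tz":-0.02,"spin":0},{"tx":0,"ty":0,"tz":-0.06,"spin":0},{"tx":0,"ty":0,"tz":-0.12,"spin":0},{"tx":0,"ty":0,"tz":-0.2,"spin":0},{"tx":0,"ty":0,"tz":-0.3,"spin":0},{"tx":0,"ty":0,"tz":-0.4,"spin":0},{"tx":0.1,"ty":0.1,"tz":-0.5,"spin":0},{"tx":0.2,"ty":0.2,"tz":-0.5,"spin":0},{"tx":0.3,"ty":0.3,"tz":-0.5,"spin":0},{"tx":0.3,"ty":0.3,"tz":-0.5,"spin":0}]';python3 -m jog '[{"tx":0,"ty":0,"tz":0,"spin":0},{"tx":0,"ty":0,"tz":0,"spin":0},{"tx":0,"ty":0,"tz":0,"spin":0}]';python3 - <<'E'
from h import *
w=cam("wrist");save(w["img"],"w11.png")
t=cam("top");save(cv2.resize(t["img"][130:220,320:410],None,fx=6.6,fy=6.6,interpolation=2),"t11.png")
t=cam("scene");save(cv2.resize(t["img"][90:260,200:440],None,fx=3.3,fy=3.3,interpolation=2),"s11.png")
E
```

```text
time: 31.38
tcp_pos: [445.0, -89.2, 260.4]
eef_rot: [-0.184, 3.134, 0.003]
ft_force: [0.3, -0.9, -0.4]
gripper_width: 0.4
time: 31.75
tcp_pos: [447.9, -91.9, 258.7]
eef_rot: [0.178, -3.136, 0.001]
ft_force: [0.2, -0.3, -0.4]
gripper_width: 0.402
```

View pics/t11.png

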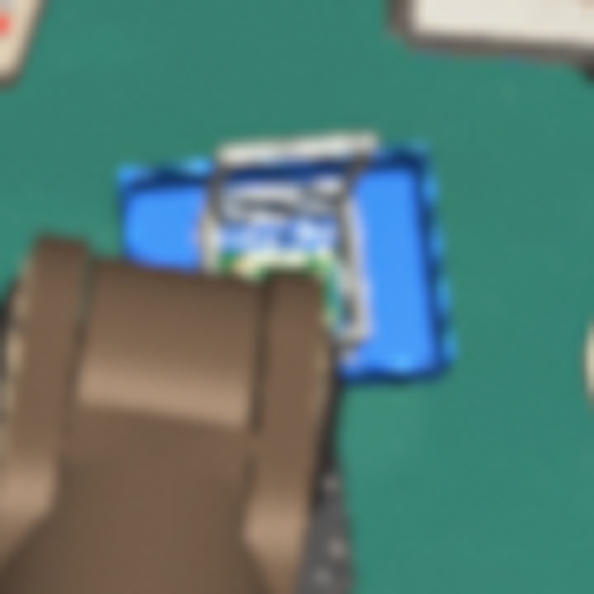

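View pics/s11.png

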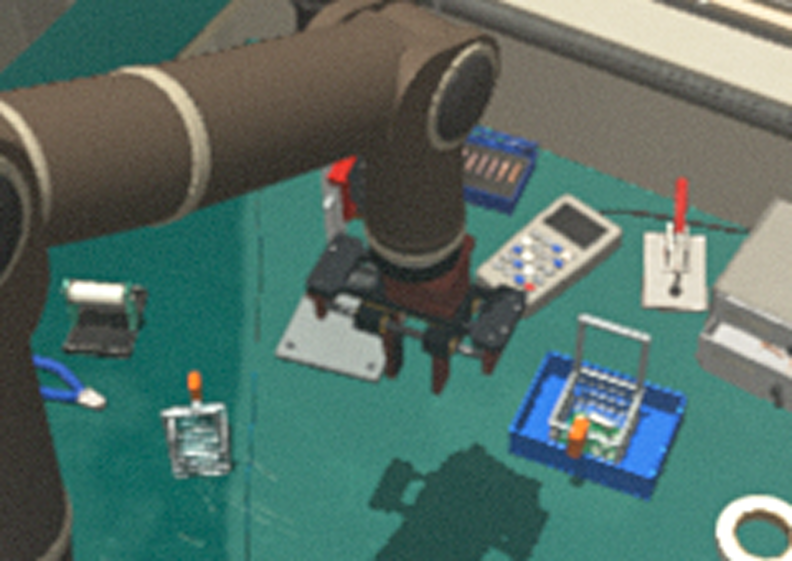

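Run:
```python
from h import *
c=cam("scene");h=cv2.cvtColor(c["img"],cv2.COLOR_RGB2HSV);m=cv2.inRange(h,(8,150,120),(18,255,255));m[:,:350]=0;m[:,400:]=0;m[:205]=0;m[240:]=0
ys,xs=np.where(m>0);print(xs.mean(),ys.mean(),len(xs),onz(c,xs.mean(),ys.mean()+.5,75.5))
t=cam("top");h=cv2.cvtColor(t["img"],cv2.COLOR_RGB2HSV)
for n,lo,hi,b in(("wt",(18,110,120),(30,255,255),(405,195,435,222)),("hex",(0,100,90),(6,255,255),(400,230,435,252)),("nip",(104,150,60),(120,255,255),(180,225,215,250))):
    r=[]
    for im in(cv2.imread("pics/top0.png")[...,::-1],t["img"]):
        m=cv2.inRange(cv2.cvtColor(np.ascontiguousarray(im),cv2.COLOR_RGB2HSV),lo,hi)[b[1]:b[3],b[0]:b[2]];y,x=np.where(m>0);r.append((x.mean()+b[0],y.mean()+b[1]) if len(x) else None)
    print(n,r)
```

```text
374.7368421052632 221.39473684210526 38 [ 581.31896574 -195.51373132   75.5       ]
wt [(np.float64(417.94117647058823), np.float64(209.2549019607843)), (np.float64(419.2068965517241), np.float64(209.35632183908046))]
hex [(np.float64(416.2567567567568), np.float64(242.75675675675674)), (np.float64(416.21794871794873), np.float64(242.69230769230768))]
nip [(np.float64(195.0828402366864), np.float64(236.84615384615384)), (np.float64(195.10059171597632), np.float64(236.90532544378698))]
```

```bash
python3 -c "
from bench import *
print(read_state()['dq'].round(3)); print(hand_in())"
```

```text
[-0.003 -0.003 -0.001  0.002 -0.    -0.    -0.001]
the job is handed in; nothing more can be done
None
```

The basket is off the hook and standing upright on the floor of the blue tray, with the board in it. I handed the job in at about 32 s, and no verdict was reported.

- **Lift:** I gripped the hanging basket, the larger one with the board, by its orange ear. I raised it in small steps until the bar just touched the keeper plate, at a rise of about 58 mm and about 3.5–4 N. I then lowered it 8 mm to the middle of the gap.
- **Draw-out:** The basket came straight out with no measurable resistance.
- **Placing:** It met the tray floor at the expected height. I let go and moved the arm well clear.

**Last checks:**
- The scene camera shows the basket upright inside the tray walls, the board inside it and the tray flat. The ear is within about 1–2 mm of its planned position.
- The hex keys and nippers are unmoved to within 0.1 pixel.
- The weight's colour blob shifted 1.3 pixels (about 4 mm). I put that down to changed shadow, because the arm never came near it; I did not check further.
- The tray position from the top, scene and wrist cameras agreed within a few mm.
- The stand's yaw read 10.4° from the top camera and 11.5° from the wrist camera. I used about 11.2°, and nothing caught.

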